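Start the suction table from its switch boxes

ROBOT

A 7-joint arm with a two-finger parallel gripper is mounted at the origin on the work surface. World frame = base frame: x ahead of the robot, y to its left, z up, the work surface at z = 0. Lengths are in m, angles in rad, forces in N, time in s.
With the tool pointing down it reaches from about 0.4 to 0.85 m from the base axis. Payload 4.5 kg.
Tool frame: the origin (TCP) lies on the centre line of the jaws, within the pads' length; the fingertips stand 11 mm ahead of it and the grasp point (between the pads) lies 8 mm behind it; z points along the fingers, y is the line along which they close (so a half turn about z gives the same grasp; the last joint's range is limited). The gripper opens to 88 mm and grips with 3 to 60 N. Pads are 18 mm wide; open, the fingers measure 123 mm over their backs; the gripper's body (75 mm by 187 mm) begins 45 mm behind the grasp point.
Start: joints at [-1.231, 0.689, -0.195, 1.565, 0.157, 0.902, -0.215], TCP at [0.188, 0.596, 0.25] pointing down, gripper open.
Joint ranges: [-3.01, 3.01], [-0.46, 2.08], [-1.47, 1.51], [0.13, 2.56], [-1, 4.14], [0.04, 2.09], [-2.66, 2.66]. Speed limits (rad/s): [2.57, 2.57, 3.14, 3.14, 3.14, 3.14, 3.14].

INTERFACE

Orientations are given as a unit quaternion [x, y, z, w].
In Python, from plant import * gives the robot as it stands. The module is installed in compiled form; this text tells all that it offers.
- The arm moves only by the tool send_rows, never from a script. Its argument "motion" is a list of rows, each an object of numbers: "x", "y", "z": the shift along the tool's x, y, z in cm; "rx", "ry", "rz": the turn, a rotation vector about the tool's x, y, z in rad; "jaw": the finger opening in cm, from 0 to 8.81. In form: [{"x": .., "y": .., "z": .., "rx": .., "ry": .., "rz": .., "jaw": ..}, ...]. A call has exactly 5 rows; each row shifts and turns the commanded pose from where the row before left it, along the tool's axes as they then stand; what a row does not reach is not made up. A row lasts 1/10 s, in which the tool goes at most 50 mm and 8.59 degrees, less where a joint would pass 70% of its speed; a pose out of reach is approached as far as the arm can. A call is refused whole if a number of a shift passes 5 or a number of a turn 0.15, either way. A call with a gripper value outside its range is refused whole. The fingers move at their own pace and stop on an object; "grip_force" is the grip in N (left out, the last holds). Time passes only in rows, so rows that do not move let the fingers close, or fill a call up. It gives the time, the measured TCP pose, the force, the opening and the grip force at its end, in the units of the state.
- get_state(): the state, without advancing time (a new reading comes with each control period).
- snapshot(name): name is "scene" or "top" or "wrist"; returns a dict with "img" (400x640x3 uint8, red, green, blue), "vertical_fov" (degrees; the focal length in pixels is half the picture's height over the tangent of half this angle, whatever the lens; pixels are square), "cx", "cy" (the principal point, pixels), "extrinsics" (4x4, takes a point from camera to world coordinates). Camera axes: x right, y up, looking along -z (the intrinsics and any distortion apply to the point x, -y, -z); pixel columns grow to the right and rows downward; lengths in m; the calibration is good to about 2 mm. A picture is of the moment at which its call begins. There is no depth.
- finish_job(): hands the job in; it is judged then, once.
The state is a dict: "clock": time; "q": joint angles; "qd": joint speeds; "joint_torque": joint torques, N m; "tool_pos": TCP position; "eef_rot": TCP orientation; "contact_force": force on the tool from outside, world axes, zero at the start; "moment": the same for the moment, N m; "opening": opening from 0.0 (shut) to 1.0 (fully open); "finger_force": force on a finger pad.
Only numpy, scipy, OpenCV 4.12 (cv2) and the standard library are available. Lean on these libraries where they do the work, as an engineer would, in place of code of your own. Each camera call takes 0.05 s, during which the arm holds its last target. There are 200 camera calls.

TASK

Start the papermaking studio's suction table from its loose switch boxes: first press down the raised, white-striped end of the black rocker until it has tipped fully over, then press the square blue drain key all the way down so that it stays down, and then press the round green start button fully in and let it spring back. Do it by touch alone, pressing with the fingertips: never pick up, tip or shove the boxes, and keep off the red mushroom-shaped stop button. Leave the other things on the table where they are.

Things in the scene. Friction and masses are not known exactly. Their poses are not given: they have to be found in the camera images.
- power_box: a loose, weighted grey switch box, 70 x 70 mm and 45 mm high without its control, about 0.8 kg, standing on the table; origin at the centre of its underside, z up, turned up to 0.45 rad about z. It carries the black rocker, centred on top; the rocker's long side runs along the box's x and its raised end is towards the box's -x.
- drain_box: a loose, weighted grey switch box, 70 x 70 mm and 45 mm high without its control, about 0.8 kg, standing on the table; origin at the centre of its underside, z up, turned up to 0.45 rad about z. It carries the square blue key, centred on top.
- start_box: a loose, weighted grey switch box, 70 x 70 mm and 45 mm high without its control, about 0.8 kg, standing on the table; origin at the centre of its underside, z up, turned up to 0.45 rad about z. It carries the round green button, centred on top.
- stop_box: a loose, weighted grey switch box, 70 x 70 mm and 45 mm high without its control, about 0.8 kg, standing on the table; origin at the centre of its underside, z up, turned up to 0.45 rad about z. It carries the red mushroom button on a yellow collar, centred on top: not to be pressed.
- rocker (a joint): angle of the black rocker (a plate 56 x 32 x 10 mm, pivoting at its middle 55 mm above the table about the box's y). 0 is off, with the white-striped -x end raised by 0.25 rad; 0.5 is on, fully tipped, with that end lowered by 0.25 rad. It starts within 0.05 of off, stays where it is left, and needs about 4 N pressed down at point rocker_end.
- rocker_end (a point): the point to press, on the rocker's top face, 20 mm from its pivot towards the raised end, on its centre line; about 65 mm above the table when off. It moves with the rocker, and going fully over lowers it by 10 mm.
- drain_key (a joint): depth of the blue key in m: 0 up, 0.008 fully down. Starts within 0.001 of up; it has no spring, needs about 4 N to move, and stays where it is left.
- drain_top (a point): centre of the top face of the blue key (32 x 32 mm), 58 mm above the table when up, moves with the key.
- start_button (a joint): depth of the green button in m: 0 out, 0.006 fully in. Spring return: about 2 N to begin, 6 N fully in.
- start_top (a point): centre of the top face of the green button (diameter 32 mm), 58 mm above the table when out, moves with the button.
- stop_button (a joint): depth of the red mushroom button in m: 0 out, 0.006 fully in; sprung, 5 N. Must stay out.
- stop_top (a point): centre of the top of the red mushroom button (diameter 40 mm), 65 mm above the table.
- cup: bystander: open blue cup, rim diameter 60 mm, 85 mm high, standing between the boxes; origin at the centre of its underside
- tub: bystander: open white tub, diameter 110 mm, 120 mm high; origin at the centre of its underside
- jar: bystander: amber glass jar with a brass lid, diameter 68 mm, 90 mm high; origin at the centre of its underside
- brush: bystander: brush lying on the table, handle to its -x; origin near its middle, on the table
- block: bystander: wooden pressing block 100 x 60 x 35 mm; origin at the centre of its underside
- bottle: bystander: green bottle with an orange cap, diameter 60 mm, 160 mm high; origin at the centre of its underside
- deckle: bystander: empty wooden paper frame 160 x 200 mm, 20 mm high; origin at the centre of its underside

How it is judged:
On the way, in this order (a step that is already met when the one before it is completed fails the run):
1. the black rocker is tipped fully to on (value of joint rocker above 0.43 rad), for 0.2 s.
2. the blue drain key is pressed fully down (value of joint drain_key above 0.0065 m), for 0.2 s.
3. the green start button is pressed fully in (value of joint start_button above 0.0045 m), for 0.1 s.
At the end, for the whole second after the job is handed in: The rocker is on (above 0.43 of 0.5 rad), the blue key is down (above 6.5 of 8 mm), the green button has been pressed (past 4.5 of 6 mm) and is out again (below 1.5 mm), the red stop button is out, the four boxes stand flat within 20 mm of where they began and the bystanders within 20 mm too (value of joint rocker above 0.43 rad and value of joint drain_key above 0.0065 m and value of joint each of start_button, stop_button below 0.0015 m and distance of each of power_box, drain_box, start_box, stop_box, cup, tub, jar, brush, block, bottle, deckle from where it was at the start of the episode below 0.02 m and angle between each of power_box, drain_box, start_box, stop_box's own z axis and vertical below 0.05 rad); the robot touches nothing.
It fails at once if the blue key is pressed before the rocker is on (value of joint drain_key above 0.004 m and value of joint rocker below 0.4 rad).
It fails at once if the green button is pressed before the rocker is on and the blue key is down (value of joint start_button above 0.003 m and (value of joint rocker below 0.4 rad or value of joint drain_key below 0.006 m)).
It fails at once if the red stop button is pressed (value of joint stop_button above 0.002 m).
It fails at once if a switch box is lifted, tipped or pushed more than 20 mm (height (world z) of any of power_box, drain_box, start_box, stop_box above 0.006 m or angle between any of power_box, drain_box, start_box, stop_box's own z axis and vertical above 0.12 rad or distance of any of power_box, drain_box, start_box, stop_box from where it was at the start of the episode above 0.02 m).
It fails at once if another thing on the table is lifted, knocked or moved more than 20 mm (distance of any of cup, tub, jar, brush, block, bottle, deckle from where it was at the start of the episode above 0.02 m).
It also fails if it takes over 58 s, if anything falls off the work surface, if the arm or the gripper's body presses on something with over 40 N, if the wrist force passes 120 N, or if a joint passes its speed limit or range.

## Working session

There is one attempt and no reset: what is moved stays moved. The work goes in short steps, Python scripts to look and compute and a tool call to move; the robot and the scene stay as the last step left them, time stands still between calls to the robot, and variables do not carry over. Pictures are saved under pics/ and viewed, at most 10 in all, crops included, and the job is handed in when it is done.

Besides the shell and the picture viewer there is one more tool, called as a command line: name --argument value ..., lists and objects as JSON in quotes. send_rows: Moves the arm, as the interface text tells. Its arguments: {"type":"object","properties":{"motion":{"type":"array"},"grip_force":{"type":"number"}},"required":["motion"]}

```bash
mkdir -p pics
python3 - <<'E'
from plant import *
import cv2,numpy as np,pickle
d={}
for n in("scene","top"):
    s=snapshot(n);d[n]=s;cv2.imwrite(f"pics/{n}0.png",s["img"][:,:,::-1])
    print(n,{k:(v.tolist() if hasattr(v,'tolist') else v) for k,v in s.items() if k!="img"})
pickle.dump(d,open("s0.pkl","wb"))
st=get_state();print(st)
E
```

```text
scene {'vertical_fov': 47.22910057021125, 'cx': 322.6904622143513, 'cy': 200.00030190722322, 'extrinsics': [[0.6491647707426036, -0.663615372641285, 0.3717522530138466, 1.1088599955862826], [0.7606340771349458, 0.5634060364119834, -0.3225049438932805, -0.46388771044699834], [0.004571775122639879, 0.4921262798598618, 0.8705118170039513, 1.2794071647581764], [0.0, 0.0, 0.0, 1.0]]}
top {'vertical_fov': 48.27197576050928, 'cx': 323.070403572725, 'cy': 201.91631932154974, 'extrinsics': [[0.004798711374314661, 0.9805524287869213, -0.19619864109930976, 0.36432702660117794], [-0.9998811695946844, 0.007579290534203685, 0.013423898277486346, -0.0015081384416236975], [0.014649882563085448, 0.19611090932191372, 0.980472280172071, 1.3186744723499055], [0.0, 0.0, 0.0, 1.0]]}
{'clock': 0.1, 'q': array([-1.23119393,  0.6898824 , -0.19452121,  1.56623956,  0.15729776,
        0.90252534, -0.2150836 ]), 'qd': array([-0.00078362, -0.00238698,  0.00063344, -0.00241094, -0.00064121,
        0.00021024,  0.00219043]), 'joint_torque': array([-3.95140945e-03, -5.28492951e+01, -1.27162546e+00, -1.53835326e+01,
       -5.25692815e-02,  2.02547009e-03,  6.03157400e-05]), 'tool_pos': array([0.1880348 , 0.59545875, 0.24900144]), 'eef_rot': array([ 1.52260537e-01,  9.88340041e-01, -8.29401964e-04, -6.47575666e-05]), 'contact_force': array([ 0.14283789,  0.59847028, -0.13821193]), 'moment': array([0.00625456, 0.01585931, 0.01890747]), 'finger_force': 0.0, 'opening': 0.9954701554448145}
```

View pics/top0.png

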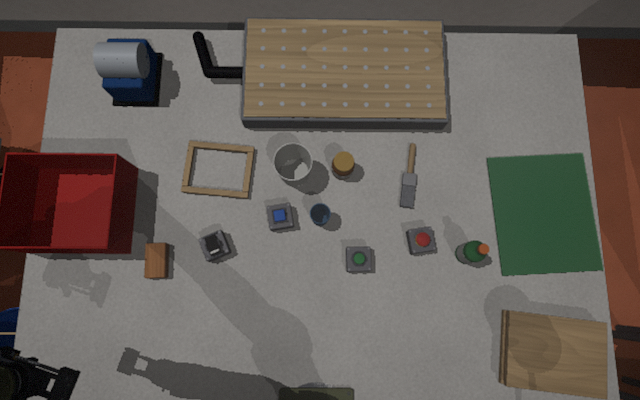

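View pics/scene0.png

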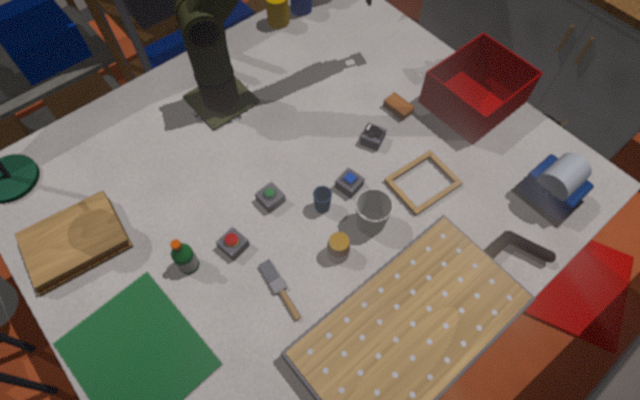

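Top view: rocker box near (215,245), blue key (280,215), green (360,258), red (422,240), cup (320,214) close to the blue box. The scene view shows the same layout. Next I measure by colour masks and rays.

```bash
cat > h.py <<'E'
import cv2,numpy as np
def ray(s,u,v):
    f=200/np.tan(np.radians(s["vertical_fov"]/2));E=np.array(s["extrinsics"])
    d=E[:3,:3]@np.array([(u-s["cx"])/f,-(v-s["cy"])/f,-1]);return E[:3,3],d/np.linalg.norm(d)
def onz(s,u,v,z):
    o,d=ray(s,u,v);return o+d*(z-o[2])/d[2]
def tri(s1,p1,s2,p2):
    (a,d),(b,e)=ray(s1,*p1),ray(s2,*p2)
    t=np.linalg.lstsq(np.stack([d,-e],1),b-a,rcond=None)[0];P,Q=a+d*t[0],b+e*t[1]
    return (P+Q)/2,np.linalg.norm(P-Q)
def blob(s,box,lo,hi):
    x0,y0,x1,y1=box;h=cv2.cvtColor(s["img"][y0:y1,x0:x1],cv2.COLOR_RGB2HSV)
    m=cv2.inRange(h,lo,hi);n,_,st,c=cv2.connectedComponentsWithStats(m)
    k=1+np.argmax(st[1:,4]);return c[k]+[x0,y0],st[k]
E
python3 - <<'E'
from h import *
import pickle
d=pickle.load(open("s0.pkl","rb"));T,S=d["top"],d["scene"]
for n,bt,bs,lo,hi,z in [("blue",(262,200,298,232),(333,168,366,198),(105,120,60),(130,255,255),.058),
 ("green",(340,240,380,276),(252,180,288,212),(45,80,40),(90,255,255),.058),
 ("red",(402,222,440,258),(215,226,250,260),(170,110,60),(180,255,255),.065),]:
    p,a=blob(T,bt,lo,hi);q,b=blob(S,bs,lo,hi)
    print(n,p.round(1),a[4],q.round(1),b[4],"tri",tri(T,p,S,q),"top@z",onz(T,*p,z)[:2],"sc",onz(S,*q,z)[:2])
a=cv2.resize(T["img"][225:270,190:245],None,fx=7,fy=7,interpolation=cv2.INTER_CUBIC)
b=cv2.resize(S["img"][115:160,345:400],None,fx=7,fy=7,interpolation=cv2.INTER_CUBIC)
cv2.imwrite("pics/rock.png",np.hstack([a,b])[:,:,::-1])
E
```

```text
blue [279.1 215. ] 116 [349.8 177.6] 78 tri (array([0.57869887, 0.10774826, 0.05411789]), np.float64(0.001703062533057943)) top@z [0.57756904 0.10669349] sc [0.58076809 0.10670851]
green [358.9 258.2] 93 [268.9 192.2] 52 tri (array([ 0.45653808, -0.12003771,  0.05542377]), np.float64(0.001378668009203209)) top@z [ 0.45598967 -0.12038269] sc [ 0.4582888  -0.12018556]
red [427. 234.] 1 [229.5 233.5] 4 tri (array([ 0.51998398, -0.3018916 ,  0.10751852]), np.float64(0.002676611077923733)) top@z [ 0.52475451 -0.31365333] sc [ 0.49943824 -0.29487326]
```

View pics/rock.png

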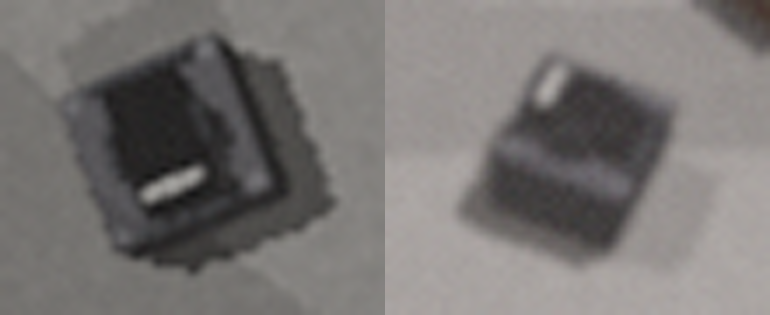

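The crop shows the white stripe at top-view pixel about (214.6, 251.4), on the robot's side of the box, running slightly up to the right (box yaw about +0.35). Now the stripe, rocker and obstacle positions.

Run:
```python
from h import *
import pickle
d=pickle.load(open("s0.pkl","rb"));T,S=d["top"],d["scene"]
def ms(s,box,f):
    x0,y0,x1,y1=box;g=cv2.cvtColor(s["img"][y0:y1,x0:x1],cv2.COLOR_RGB2GRAY)
    m=f(g).astype(np.uint8);n,_,st,c=cv2.connectedComponentsWithStats(m);k=1+np.argmax(st[1:,4])
    ys,xs=np.nonzero(_==k);return c[k]+[x0,y0],st[k],np.stack([xs+x0,ys+y0],1)
w,st,px=ms(T,(208,246,222,256),lambda g:g>130);ws,ss,_=ms(S,(362,121,375,132),lambda g:g>190)
print("stripe",w,st[4],ws,ss[4],"tri",tri(T,w,S,ws),"top@.066",onz(T,*w,.066),"sc",onz(S,*ws,.066))
k,st,pk=ms(T,(200,232,226,258),lambda g:g<45)
r=cv2.minAreaRect(np.vstack([pk,px]).astype(np.float32))
print("rocker rect",r,onz(T,*r[0],.060)); P=[onz(T,*c,.06)[:2].round(4) for c in cv2.boxPoints(r)];print(P)
tc=[(190+a/7,225+b/7) for a,b in[(65,100),(207,40),(272,187),(121,238)]]
C=np.array([onz(T,*c,.045)[:2] for c in tc]);print("box corners",C.round(4),C.mean(0),np.linalg.norm(np.roll(C,1,0)-C,axis=1))
for n,p,z in[("cup rim",(320,213),.085),("tub rim",(294,162),.12),("jar",(343,162),.09),("bottle",(482,249),.16),("red",(423,240),.065)]:print(n,onz(T,*p,z))
```

```text
Traceback (most recent call last):
ValueError: attempt to get argmax of an empty sequence
```

Run:
```python
from h import *
import pickle
d=pickle.load(open("s0.pkl","rb"));T,S=d["top"],d["scene"]
def ms(s,box,f):
    x0,y0,x1,y1=box;g=cv2.cvtColor(s["img"][y0:y1,x0:x1],cv2.COLOR_RGB2GRAY).astype(float)
    m=f(g).astype(np.uint8);n,_,st,c=cv2.connectedComponentsWithStats(m);k=1+np.argmax(st[1:,4])
    ys,xs=np.nonzero(_==k);return c[k]+[x0,y0],st[k],np.stack([xs+x0,ys+y0],1)
br=lambda g:g>.6*g.max()+.4*g.min()
w,st,px=ms(T,(209,248,220,255),br);ws,ss,_=ms(S,(365,123,372,132),lambda g:g>.75*g.max()+.25*g.min())
print("stripe",w,st[4],ws,ss[4],"tri",tri(T,w,S,ws),"top@.066",onz(T,*w,.066),"sc",onz(S,*ws,.066))
k,st,pk=ms(T,(203,234,222,254),lambda g:g<40);print(st)
r=cv2.minAreaRect(np.vstack([pk,px]).astype(np.float32))
print("rocker rect",r,onz(T,*r[0],.060)); P=[onz(T,*c,.06)[:2].round(4) for c in cv2.boxPoints(r)];print(P)
tc=[(190+a/7,225+b/7) for a,b in[(65,100),(207,40),(272,187),(121,238)]]
C=np.array([onz(T,*c,.045)[:2] for c in tc]);print("box corners",C.round(4),C.mean(0),np.linalg.norm(np.roll(C,1,0)-C,axis=1))
for n,p,z in[("cup rim",(320,213),.085),("tub rim",(294,162),.12),("jar",(343,162),.09),("bottle",(482,249),.16),("red",(423,240),.065)]:print(n,onz(T,*p,z))
```

```text
stripe [214.15789474 250.84210526] 19 [368.3 126.4] 10 tri (array([0.47381979, 0.28533249, 0.06631796]), np.float64(0.0016804013028377024)) top@.066 [0.47339058 0.28467183 0.066     ] sc [0.47399095 0.28633864 0.066     ]
[  2   1  17  19 159]
rocker rect ((212.56568908691406, 244.93063354492188), (19.052175521850586, 11.875571250915527), 70.01689147949219) [0.4904663  0.29137408 0.06      ]
[array([0.5098, 0.3172]), array([0.5215, 0.2865]), array([0.4712, 0.2657]), array([0.4597, 0.2962])]
box corners [[0.5078 0.3334]
 [0.5328 0.277 ]
 [0.473  0.2478]
 [0.4521 0.3076]] [0.49143386 0.29146884] [0.06142711 0.06169043 0.06658866 0.06340253]
cup rim [ 0.57942438 -0.00993849  0.085     ]
tub rim [0.71697526 0.06362428 0.12      ]
jar [ 0.72707797 -0.07478657  0.09      ]
bottle [ 0.47423695 -0.43224739  0.16      ]
red [ 0.50762808 -0.30161057  0.065     ]
```

send_rows --motion '[{"rz": -0.138, "jaw": 0}, {"rz": -0.138, "jaw": 0}, {"rz": -0.138, "jaw": 0}, {"rz": -0.138, "jaw": 0}, {"rz": -0.138, "jaw": 0}]' --grip_force 20

```text
schema error: expected keys x, y, z, rx, ry, rz, jaw
```

```bash
cat > go.py <<'E'
import sys,numpy as np
from plant import *
from scipy.spatial.transform import Rotation as R
s=get_state();M=R.from_quat(s["eef_rot"]).as_matrix();p=s["tool_pos"]
print("t",s["clock"],"pos",p.round(4),"toolz",M[:,2].round(3),"yaw",np.arctan2(-M[0,1],M[1,1]).round(3),"F",s["contact_force"].round(1),"open",round(s["opening"],3))
if len(sys.argv)>3: print("shift cm tool:",(M.T@(np.array(sys.argv[1:4],float)-p)*100).round(2))
E
python3 go.py .47 .283 .13
```

```text
t 0.1 pos [0.188  0.5955 0.249 ] toolz [-0.    -0.002 -1.   ] yaw -0.306 F [ 0.1  0.6 -0.1] open 0.995
shift cm tool: [-36.29 -21.29  11.94]
```

send_rows --motion '[{"x": 0, "y": 0, "z": 0, "rx": 0, "ry": 0, "rz": -0.138, "jaw": 0}, {"x": 0, "y": 0, "z": 0, "rx": 0, "ry": 0, "rz": -0.138, "jaw": 0}, {"x": 0, "y": 0, "z": 0, "rx": 0, "ry": 0, "rz": -0.138, "jaw": 0}, {"x": 0, "y": 0, "z": 0, "rx": 0, "ry": 0, "rz": -0.138, "jaw": 0}, {"x": 0, "y": 0, "z": 0, "rx": 0, "ry": 0, "rz": -0.138, "jaw": 0}]' --grip_force 20

```text
clock: 0.6
tool_pos: [0.1882, 0.5956, 0.2493]
eef_rot: [-0.194, 0.981, -0.0, -0.0]
contact_force: [0.8, 0.6, -0.0]
opening: 0.571
finger_force: 0.0
```

```bash
python3 go.py .47 .283 .16
```

```text
t 0.6 pos [0.1882 0.5956 0.2493] toolz [-0.    -0.001 -1.   ] yaw 0.39 F [ 0.8  0.6 -0. ] open 0.571
shift cm tool: [-14.19 -39.62   8.95]
```

send_rows --motion '[{"x": -1.42, "y": -3.96, "z": 0, "rx": 0, "ry": 0, "rz": 0, "jaw": 0}, {"x": -1.42, "y": -3.96, "z": 0, "rx": 0, "ry": 0, "rz": 0, "jaw": 0}, {"x": -1.42, "y": -3.96, "z": 0, "rx": 0, "ry": 0, "rz": 0, "jaw": 0}, {"x": -1.42, "y": -3.96, "z": 0, "rx": 0, "ry": 0, "rz": 0, "jaw": 0}, {"x": -1.42, "y": -3.96, "z": 0, "rx": 0, "ry": 0, "rz": 0, "jaw": 0}]'

```text
clock: 1.1
tool_pos: [0.3291, 0.4374, 0.2494]
eef_rot: [-0.191, 0.982, -0.0, -0.0]
contact_force: [-0.2, 0.3, 0.1]
opening: 0.116
finger_force: 0.0
```

send_rows --motion '[{"x": -1.42, "y": -3.96, "z": 1, "rx": 0, "ry": 0, "rz": 0, "jaw": 0}, {"x": -1.42, "y": -3.96, "z": 2, "rx": 0, "ry": 0, "rz": 0, "jaw": 0}, {"x": -1.42, "y": -3.96, "z": 2, "rx": 0, "ry": 0, "rz": 0, "jaw": 0}, {"x": -1.42, "y": -3.96, "z": 2, "rx": 0, "ry": 0, "rz": 0, "jaw": 0}, {"x": -1.42, "y": -3.96, "z": 2, "rx": 0, "ry": 0, "rz": 0, "jaw": 0}]'

```text
clock: 1.6
tool_pos: [0.4691, 0.2806, 0.1588]
eef_rot: [-0.191, 0.982, -0.0, -0.0]
contact_force: [1.4, 0.7, -0.3]
opening: -0.0
finger_force: 0.0
```

```bash
python3 go.py .47 .283 .085;  python3 - <<'E'
from plant import *
import cv2
s=snapshot("wrist");cv2.imwrite("pics/w1.png",s["img"][:,:,::-1])
E
```

```text
t 1.6 pos [0.4691 0.2806 0.1588] toolz [-0. -0. -1.] yaw 0.384 F [ 1.4  0.7 -0.3] open -0.0
shift cm tool: [-0.18  0.18  7.38]
```

View pics/w1.png

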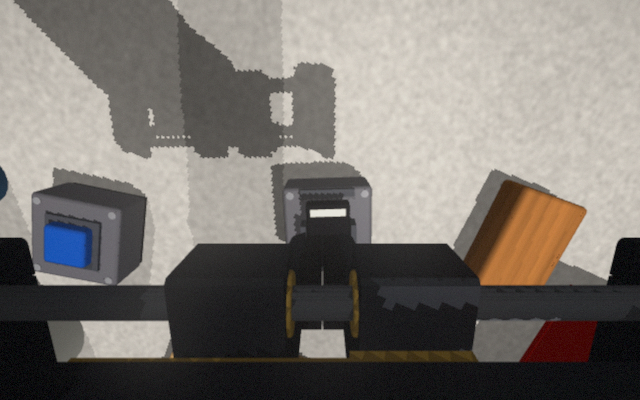

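The wrist view shows the white stripe at (328,213), with the rocker box square to the tool. The blue key is at (67,245). I'll check the positions by wrist rays.

Run:
```python
from plant import *
from h import *
s=snapshot("wrist")
print(np.array(s["extrinsics"]).round(3))
for n,p,z in[("stripe",(328,213),.067),("blue",(67,247),.058),("boxcornerL",(286,181),.045),("boxcornerR",(371,181),.045)]:print(n,onz(s,*p,z).round(4))
```

```text
[[-0.364 -0.9   -0.239  0.412]
 [ 0.931 -0.355 -0.084  0.25 ]
 [-0.009 -0.253  0.967  0.291]
 [ 0.     0.     0.     1.   ]]
stripe [0.4767 0.2775 0.067 ]
blue [0.5778 0.1029 0.058 ]
boxcornerL [0.471  0.2411 0.045 ]
boxcornerR [0.4474 0.3012 0.045 ]
```

send_rows --motion '[{"x": 0, "y": 0, "z": 2, "rx": 0, "ry": 0, "rz": 0, "jaw": 0}, {"x": 0, "y": 0, "z": 2, "rx": 0, "ry": 0, "rz": 0, "jaw": 0}, {"x": 0, "y": 0, "z": 2, "rx": 0, "ry": 0, "rz": 0, "jaw": 0}, {"x": 0, "y": 0, "z": 1, "rx": 0, "ry": 0, "rz": 0, "jaw": 0}, {"x": 0, "y": 0, "z": 0.2, "rx": 0, "ry": 0, "rz": 0, "jaw": 0}]'

```text
clock: 2.2
tool_pos: [0.4674, 0.2822, 0.0868]
eef_rot: [-0.191, 0.982, -0.0, -0.001]
contact_force: [0.4, -0.9, 0.6]
opening: 0.006
finger_force: 0.0
```

send_rows --motion '[{"x": 0, "y": 0, "z": 0.2, "rx": 0, "ry": 0, "rz": 0, "jaw": 0}, {"x": 0, "y": 0, "z": 0.2, "rx": 0, "ry": 0, "rz": 0, "jaw": 0}, {"x": 0, "y": 0, "z": 0.2, "rx": 0, "ry": 0, "rz": 0, "jaw": 0}, {"x": 0, "y": 0, "z": 0.2, "rx": 0, "ry": 0, "rz": 0, "jaw": 0}, {"x": 0, "y": 0, "z": 0.2, "rx": 0, "ry": 0, "rz": 0, "jaw": 0}]'

```text
clock: 2.7
tool_pos: [0.4684, 0.2822, 0.0779]
eef_rot: [-0.191, 0.982, 0.0, 0.0]
contact_force: [-0.2, -0.4, -0.0]
opening: 0.002
finger_force: 0.0
```

send_rows --motion '[{"x": 0, "y": 0, "z": 0.1, "rx": 0, "ry": 0, "rz": 0, "jaw": 0}, {"x": 0, "y": 0, "z": 0.1, "rx": 0, "ry": 0, "rz": 0, "jaw": 0}, {"x": 0, "y": 0, "z": 0.1, "rx": 0, "ry": 0, "rz": 0, "jaw": 0}, {"x": 0, "y": 0, "z": 0.1, "rx": 0, "ry": 0, "rz": 0, "jaw": 0}, {"x": 0, "y": 0, "z": 0, "rx": 0, "ry": 0, "rz": 0, "jaw": 0}]'

```text
clock: 3.2
tool_pos: [0.4674, 0.2817, 0.0735]
eef_rot: [-0.191, 0.982, -0.0, -0.001]
contact_force: [-2.0, -1.3, 3.2]
opening: 0.003
finger_force: 1.5
```

send_rows --motion '[{"x": 0, "y": 0, "z": 0.1, "rx": 0, "ry": 0, "rz": 0, "jaw": 0}, {"x": 0, "y": 0, "z": 0.1, "rx": 0, "ry": 0, "rz": 0, "jaw": 0}, {"x": 0, "y": 0, "z": 0.1, "rx": 0, "ry": 0, "rz": 0, "jaw": 0}, {"x": 0, "y": 0, "z": 0.1, "rx": 0, "ry": 0, "rz": 0, "jaw": 0}, {"x": 0, "y": 0, "z": 0, "rx": 0, "ry": 0, "rz": 0, "jaw": 0}]'

```text
clock: 3.7
tool_pos: [0.4677, 0.2818, 0.0695]
eef_rot: [-0.191, 0.982, -0.0, -0.0]
contact_force: [-4.2, -2.5, 3.9]
opening: 0.008
finger_force: 2.1
```

send_rows --motion '[{"x": 0, "y": 0, "z": 0.1, "rx": 0, "ry": 0, "rz": 0, "jaw": 0}, {"x": 0, "y": 0, "z": 0.1, "rx": 0, "ry": 0, "rz": 0, "jaw": 0}, {"x": 0, "y": 0, "z": 0, "rx": 0, "ry": 0, "rz": 0, "jaw": 0}, {"x": 0, "y": 0, "z": 0, "rx": 0, "ry": 0, "rz": 0, "jaw": 0}, {"x": 0, "y": 0, "z": 0, "rx": 0, "ry": 0, "rz": 0, "jaw": 0}]'

```text
clock: 4.2
tool_pos: [0.4678, 0.2819, 0.0676]
eef_rot: [-0.191, 0.982, -0.0, -0.0]
contact_force: [-3.7, -0.8, 3.4]
opening: 0.008
finger_force: 2.3
```

send_rows --motion '[{"x": 0, "y": 0, "z": 0.1, "rx": 0, "ry": 0, "rz": 0, "jaw": 0}, {"x": 0, "y": 0, "z": 0.1, "rx": 0, "ry": 0, "rz": 0, "jaw": 0}, {"x": 0, "y": 0, "z": 0, "rx": 0, "ry": 0, "rz": 0, "jaw": 0}, {"x": 0, "y": 0, "z": 0, "rx": 0, "ry": 0, "rz": 0, "jaw": 0}, {"x": 0, "y": 0, "z": 0, "rx": 0, "ry": 0, "rz": 0, "jaw": 0}]'

```text
clock: 4.7
tool_pos: [0.4678, 0.2819, 0.0664]
eef_rot: [-0.191, 0.982, -0.0, -0.0]
contact_force: [-6.3, -2.6, 11.3]
opening: 0.003
finger_force: 6.2
```

send_rows --motion '[{"x": 0, "y": 0, "z": 0.1, "rx": 0, "ry": 0, "rz": 0, "jaw": 0}, {"x": 0, "y": 0, "z": 0, "rx": 0, "ry": 0, "rz": 0, "jaw": 0}, {"x": 0, "y": 0, "z": 0, "rx": 0, "ry": 0, "rz": 0, "jaw": 0}, {"x": 0, "y": 0, "z": 0, "rx": 0, "ry": 0, "rz": 0, "jaw": 0}, {"x": 0, "y": 0, "z": 0, "rx": 0, "ry": 0, "rz": 0, "jaw": 0}]'

```text
clock: 5.2
tool_pos: [0.4679, 0.2819, 0.0661]
eef_rot: [-0.191, 0.982, -0.0, 0.0]
contact_force: [-7.5, -3.9, 18.3]
opening: 0.008
finger_force: 9.8
```

send_rows --motion '[{"x": 0, "y": 0, "z": -1, "rx": 0, "ry": 0, "rz": 0, "jaw": 0}, {"x": 0, "y": 0, "z": -3, "rx": 0, "ry": 0, "rz": 0, "jaw": 0}, {"x": 0, "y": 0, "z": -4, "rx": 0, "ry": 0, "rz": 0.1, "jaw": 0}, {"x": 0, "y": 0, "z": -3, "rx": 0, "ry": 0, "rz": 0.1, "jaw": 0}, {"x": 0, "y": 0, "z": -2, "rx": 0, "ry": 0, "rz": 0.1, "jaw": 0}]'

```text
clock: 5.7
tool_pos: [0.4708, 0.2837, 0.1976]
eef_rot: [-0.04, 0.999, 0.002, 0.003]
contact_force: [0.7, -0.6, -0.6]
opening: 0.007
finger_force: 0.0
```

```bash
python3 go.py .578 .106 .12;  python3 - <<'E'
from plant import *
import cv2,numpy as np
s=snapshot("wrist")["img"];t=snapshot("scene")["img"]
a=cv2.resize(t[100:220,240:420],(600,400));b=cv2.resize(s[100:300],(600,188))
cv2.imwrite("pics/w2.png",np.vstack([a,b])[:,:,::-1])
E
```

```text
t 5.7 pos [0.4708 0.2837 0.1976] toolz [ 0.006  0.005 -1.   ] yaw 0.079 F [ 0.7 -0.6 -0.6] open 0.007
shift cm tool: [ -9.23 -18.6    7.73]
```

View pics/w2.png

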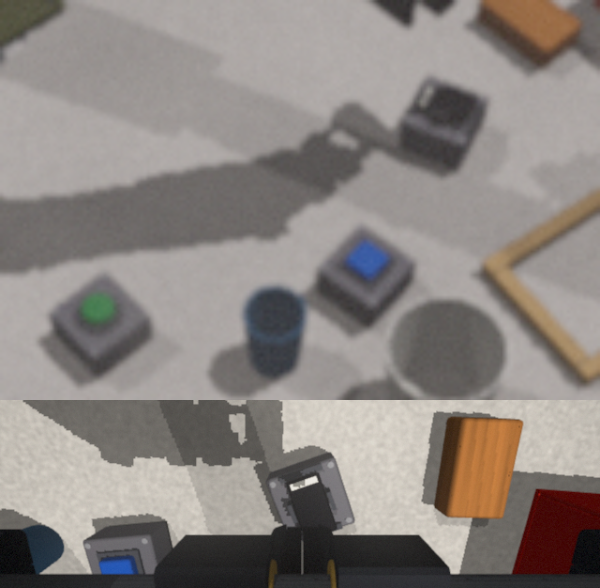

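The stripe (scene crop (428,95)) now sits at the lowered end, so the rocker is over. Next is the blue key.

send_rows --motion '[{"x": -1.85, "y": -3.72, "z": 0, "rx": 0, "ry": 0, "rz": 0, "jaw": 0}, {"x": -1.85, "y": -3.72, "z": 0, "rx": 0, "ry": 0, "rz": 0, "jaw": 0}, {"x": -1.85, "y": -3.72, "z": 0, "rx": 0, "ry": 0, "rz": 0, "jaw": 0}, {"x": -1.85, "y": -3.72, "z": 0, "rx": 0, "ry": 0, "rz": 0, "jaw": 0}, {"x": -1.85, "y": -3.72, "z": 0, "rx": 0, "ry": 0, "rz": 0, "jaw": 0}]'

```text
clock: 6.3
tool_pos: [0.5777, 0.1029, 0.1938]
eef_rot: [-0.043, 0.999, 0.0, 0.001]
contact_force: [0.3, 0.2, -0.4]
opening: 0.008
finger_force: 0.0
```

send_rows --motion '[{"x": 0, "y": 0, "z": 3, "rx": 0, "ry": 0, "rz": 0, "jaw": 0}, {"x": 0, "y": 0, "z": 3, "rx": 0, "ry": 0, "rz": 0, "jaw": 0}, {"x": 0, "y": 0, "z": 2, "rx": 0, "ry": 0, "rz": 0, "jaw": 0}, {"x": 0, "y": 0, "z": 0, "rx": 0, "ry": 0, "rz": 0, "jaw": 0}, {"x": 0, "y": 0, "z": 0, "rx": 0, "ry": 0, "rz": 0, "jaw": 0}]'

```text
clock: 6.8
tool_pos: [0.5765, 0.1047, 0.1143]
eef_rot: [-0.043, 0.999, 0.0, 0.0]
contact_force: [-0.0, -0.1, -0.3]
opening: 0.005
finger_force: 0.0
```

```bash
python3 go.py .578 .106 .076;  python3 - <<'E'
from plant import *
from h import *
s=snapshot("wrist");cv2.imwrite("pics/w3.png",s["img"][:,:,::-1])
p,a=blob(s,(200,100,440,380),(105,120,60),(130,255,255));print(p,a,onz(s,*p,.058))
E
```

```text
t 6.8 pos [0.5765 0.1047 0.1143] toolz [ 0.  0. -1.] yaw 0.085 F [-0.  -0.1 -0.3] open 0.005
shift cm tool: [-0.16  0.11  3.83]
[327.90378007 215.85714286] [ 101   95   54   52 2037] [0.57282743 0.10972667 0.058     ]
```

View pics/w3.png

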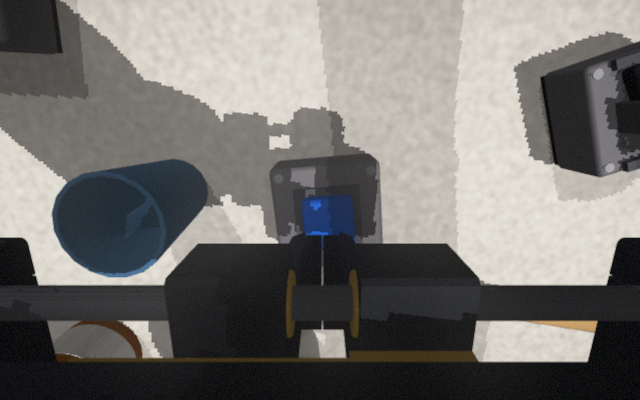

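The finger is over the key: the key spans columns 301–355 and the finger centre is at 322. The cup at left is clear. Descending.

send_rows --motion '[{"x": 0, "y": 0.15, "z": 1.5, "rx": 0, "ry": 0, "rz": 0, "jaw": 0}, {"x": 0, "y": 0, "z": 1.5, "rx": 0, "ry": 0, "rz": 0, "jaw": 0}, {"x": 0, "y": 0, "z": 1, "rx": 0, "ry": 0, "rz": 0, "jaw": 0}, {"x": 0, "y": 0, "z": 0.2, "rx": 0, "ry": 0, "rz": 0, "jaw": 0}, {"x": 0, "y": 0, "z": 0.1, "rx": 0, "ry": 0, "rz": 0, "jaw": 0}]'

```text
clock: 7.35
tool_pos: [0.5759, 0.1061, 0.0716]
eef_rot: [-0.042, 0.999, 0.0, -0.0]
contact_force: [-0.3, 0.0, 0.2]
opening: 0.003
finger_force: 0.0
```

send_rows --motion '[{"x": 0, "y": 0, "z": 0.1, "rx": 0, "ry": 0, "rz": 0, "jaw": 0}, {"x": 0, "y": 0, "z": 0.1, "rx": 0, "ry": 0, "rz": 0, "jaw": 0}, {"x": 0, "y": 0, "z": 0.1, "rx": 0, "ry": 0, "rz": 0, "jaw": 0}, {"x": 0, "y": 0, "z": 0.1, "rx": 0, "ry": 0, "rz": 0, "jaw": 0}, {"x": 0, "y": 0, "z": 0.1, "rx": 0, "ry": 0, "rz": 0, "jaw": 0}]'

```text
clock: 7.85
tool_pos: [0.5762, 0.1061, 0.0671]
eef_rot: [-0.042, 0.999, 0.0, 0.0]
contact_force: [-0.8, 0.2, 4.4]
opening: 0.005
finger_force: 1.9
```

send_rows --motion '[{"x": 0, "y": 0, "z": 0.1, "rx": 0, "ry": 0, "rz": 0, "jaw": 0}, {"x": 0, "y": 0, "z": 0.1, "rx": 0, "ry": 0, "rz": 0, "jaw": 0}, {"x": 0, "y": 0, "z": 0.1, "rx": 0, "ry": 0, "rz": 0, "jaw": 0}, {"x": 0, "y": 0, "z": 0.1, "rx": 0, "ry": 0, "rz": 0, "jaw": 0}, {"x": 0, "y": 0, "z": 0, "rx": 0, "ry": 0, "rz": 0, "jaw": 0}]'

```text
clock: 8.35
tool_pos: [0.5761, 0.1061, 0.0626]
eef_rot: [-0.042, 0.999, 0.0, 0.0]
contact_force: [-0.2, 0.3, 1.9]
opening: 0.007
finger_force: 1.1
```

send_rows --motion '[{"x": 0, "y": 0, "z": 0.1, "rx": 0, "ry": 0, "rz": 0, "jaw": 0}, {"x": 0, "y": 0, "z": 0.1, "rx": 0, "ry": 0, "rz": 0, "jaw": 0}, {"x": 0, "y": 0, "z": 0, "rx": 0, "ry": 0, "rz": 0, "jaw": 0}, {"x": 0, "y": 0, "z": 0, "rx": 0, "ry": 0, "rz": 0, "jaw": 0}, {"x": 0, "y": 0, "z": 0, "rx": 0, "ry": 0, "rz": 0, "jaw": 0}]'

```text
clock: 8.85
tool_pos: [0.5761, 0.1061, 0.0614]
eef_rot: [-0.042, 0.999, -0.0, 0.0]
contact_force: [-1.2, -1.0, 8.1]
opening: 0.003
finger_force: 4.7
```

send_rows --motion '[{"x": 0, "y": 0, "z": 0.1, "rx": 0, "ry": 0, "rz": 0, "jaw": 0}, {"x": 0, "y": 0, "z": 0, "rx": 0, "ry": 0, "rz": 0, "jaw": 0}, {"x": 0, "y": 0, "z": 0, "rx": 0, "ry": 0, "rz": 0, "jaw": 0}, {"x": 0, "y": 0, "z": 0, "rx": 0, "ry": 0, "rz": 0, "jaw": 0}, {"x": 0, "y": 0, "z": 0, "rx": 0, "ry": 0, "rz": 0, "jaw": 0}]'

```text
clock: 9.35
tool_pos: [0.5762, 0.1062, 0.0613]
eef_rot: [-0.042, 0.999, -0.0, 0.001]
contact_force: [-3.4, -1.7, 16.8]
opening: 0.006
finger_force: 8.6
```

The key has bottomed out: tip at 50 mm and force rising. Lifting, then to the green button.

send_rows --motion '[{"x": 0, "y": 0, "z": -1, "rx": 0, "ry": 0, "rz": 0, "jaw": 0}, {"x": 0, "y": 0, "z": -3, "rx": 0, "ry": 0, "rz": 0, "jaw": 0}, {"x": 0, "y": 0, "z": -4, "rx": 0, "ry": 0, "rz": 0, "jaw": 0}, {"x": 0, "y": 0, "z": -4, "rx": 0, "ry": 0, "rz": 0, "jaw": 0}, {"x": 0, "y": 0, "z": -1, "rx": 0, "ry": 0, "rz": 0, "jaw": 0}]'

```text
clock: 9.85
tool_pos: [0.5778, 0.1069, 0.1935]
eef_rot: [-0.042, 0.999, 0.001, 0.003]
contact_force: [-0.0, -0.0, 0.1]
opening: 0.003
finger_force: 0.0
```

```bash
python3 go.py .4565 -.12 .115
```

```text
t 9.85 pos [0.5778 0.1069 0.1935] toolz [ 0.006  0.002 -1.   ] yaw 0.084 F [-0.  -0.   0.1] open 0.003
shift cm tool: [ 14.04 -21.6    7.73]
```

send_rows --motion '[{"x": 2.34, "y": -3.6, "z": 0, "rx": 0, "ry": 0, "rz": 0, "jaw": 0}, {"x": 2.34, "y": -3.6, "z": 0, "rx": 0, "ry": 0, "rz": 0, "jaw": 0}, {"x": 2.34, "y": -3.6, "z": 0, "rx": 0, "ry": 0, "rz": 0, "jaw": 0}, {"x": 2.34, "y": -3.6, "z": 0, "rx": 0, "ry": 0, "rz": 0, "jaw": 0}, {"x": 2.34, "y": -3.6, "z": 0, "rx": 0, "ry": 0, "rz": 0, "jaw": 0}]'

```text
clock: 10.35
tool_pos: [0.4728, -0.0845, 0.189]
eef_rot: [-0.042, 0.999, 0.0, -0.001]
contact_force: [0.6, -0.9, 0.6]
opening: 0.006
finger_force: 0.0
```

send_rows --motion '[{"x": 2.34, "y": -3.6, "z": 0, "rx": 0, "ry": 0, "rz": 0, "jaw": 0}, {"x": 0, "y": 0, "z": 3, "rx": 0, "ry": 0, "rz": 0, "jaw": 0}, {"x": 0, "y": 0, "z": 3, "rx": 0, "ry": 0, "rz": 0, "jaw": 0}, {"x": 0, "y": 0, "z": 1.8, "rx": 0, "ry": 0, "rz": 0, "jaw": 0}, {"x": 0, "y": 0, "z": 0, "rx": 0, "ry": 0, "rz": 0, "jaw": 0}]'

```text
clock: 10.85
tool_pos: [0.4522, -0.1207, 0.1093]
eef_rot: [-0.042, 0.999, 0.001, -0.003]
contact_force: [-0.2, -0.1, -0.2]
opening: 0.005
finger_force: 0.0
```

```bash
python3 go.py .4565 -.12 .071;  python3 - <<'E'
from plant import *
from h import *
s=snapshot("wrist");cv2.imwrite("pics/w4.png",s["img"][:,:,::-1])
p,a=blob(s,(200,100,440,380),(45,80,40),(90,255,255));print(p,a,onz(s,*p,.058))
E
```

```text
t 10.85 pos [ 0.4522 -0.1207  0.1093] toolz [-0.006  0.001 -1.   ] yaw 0.085 F [-0.2 -0.1 -0.2] open 0.005
shift cm tool: [-0.46  0.02  3.83]
[324.05837387 221.03613621] [  99  102   52   53 1439] [ 0.45002592 -0.11782809  0.058     ]
```

View pics/w4.png

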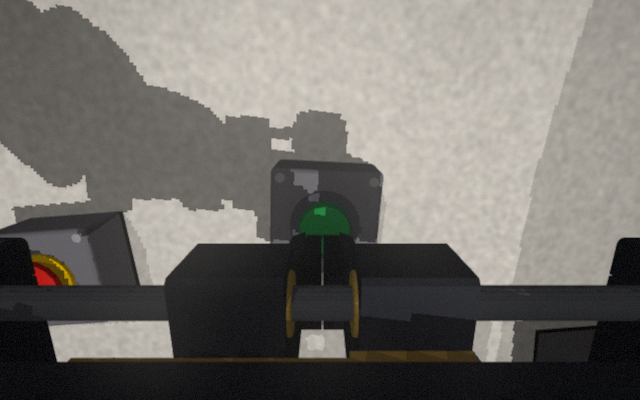

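The green button at (324,219) lines up with the fingertips, and the red button is far to the left. Descending.

send_rows --motion '[{"x": -0.4, "y": 0, "z": 1, "rx": 0, "ry": 0, "rz": 0, "jaw": 0}, {"x": 0, "y": 0, "z": 1.5, "rx": 0, "ry": 0, "rz": 0, "jaw": 0}, {"x": 0, "y": 0, "z": 1, "rx": 0, "ry": 0, "rz": 0, "jaw": 0}, {"x": 0, "y": 0, "z": 0.2, "rx": 0, "ry": 0, "rz": 0, "jaw": 0}, {"x": 0, "y": 0, "z": 0.1, "rx": 0, "ry": 0, "rz": 0, "jaw": 0}]'

```text
clock: 11.4
tool_pos: [0.4583, -0.1205, 0.0737]
eef_rot: [-0.042, 0.999, -0.0, 0.0]
contact_force: [0.6, 0.3, 0.9]
opening: 0.004
finger_force: 0.0
```

send_rows --motion '[{"x": 0, "y": 0, "z": 0.1, "rx": 0, "ry": 0, "rz": 0, "jaw": 0}, {"x": 0, "y": 0, "z": 0.1, "rx": 0, "ry": 0, "rz": 0, "jaw": 0}, {"x": 0, "y": 0, "z": 0.1, "rx": 0, "ry": 0, "rz": 0, "jaw": 0}, {"x": 0, "y": 0, "z": 0.1, "rx": 0, "ry": 0, "rz": 0, "jaw": 0}, {"x": 0, "y": 0, "z": 0.1, "rx": 0, "ry": 0, "rz": 0, "jaw": 0}]'

```text
clock: 11.9
tool_pos: [0.4583, -0.1207, 0.0688]
eef_rot: [-0.042, 0.999, -0.0, 0.0]
contact_force: [0.0, -0.8, 1.7]
opening: 0.009
finger_force: 1.0
```

send_rows --motion '[{"x": 0, "y": 0, "z": 0.1, "rx": 0, "ry": 0, "rz": 0, "jaw": 0}, {"x": 0, "y": 0, "z": 0.1, "rx": 0, "ry": 0, "rz": 0, "jaw": 0}, {"x": 0, "y": 0, "z": 0.1, "rx": 0, "ry": 0, "rz": 0, "jaw": 0}, {"x": 0, "y": 0, "z": 0, "rx": 0, "ry": 0, "rz": 0, "jaw": 0}, {"x": 0, "y": 0, "z": 0, "rx": 0, "ry": 0, "rz": 0, "jaw": 0}]'

```text
clock: 12.4
tool_pos: [0.4583, -0.1207, 0.0658]
eef_rot: [-0.042, 0.999, -0.0, 0.0]
contact_force: [-0.6, -0.3, 3.9]
opening: 0.002
finger_force: 2.1
```

send_rows --motion '[{"x": 0, "y": 0, "z": 0.1, "rx": 0, "ry": 0, "rz": 0, "jaw": 0}, {"x": 0, "y": 0, "z": 0.1, "rx": 0, "ry": 0, "rz": 0, "jaw": 0}, {"x": 0, "y": 0, "z": 0.1, "rx": 0, "ry": 0, "rz": 0, "jaw": 0}, {"x": 0, "y": 0, "z": 0, "rx": 0, "ry": 0, "rz": 0, "jaw": 0}, {"x": 0, "y": 0, "z": 0, "rx": 0, "ry": 0, "rz": 0, "jaw": 0}]'

```text
clock: 12.9
tool_pos: [0.4583, -0.1207, 0.0633]
eef_rot: [-0.042, 0.999, -0.0, 0.0]
contact_force: [-1.2, -0.0, 12.8]
opening: 0.006
finger_force: 6.4
```

send_rows --motion '[{"x": 0, "y": 0, "z": 0.1, "rx": 0, "ry": 0, "rz": 0, "jaw": 0}, {"x": 0, "y": 0, "z": 0, "rx": 0, "ry": 0, "rz": 0, "jaw": 0}, {"x": 0, "y": 0, "z": 0, "rx": 0, "ry": 0, "rz": 0, "jaw": 0}, {"x": 0, "y": 0, "z": 0, "rx": 0, "ry": 0, "rz": 0, "jaw": 0}, {"x": 0, "y": 0, "z": 0, "rx": 0, "ry": 0, "rz": 0, "jaw": 0}]'

```text
clock: 13.4
tool_pos: [0.4583, -0.1207, 0.0632]
eef_rot: [-0.042, 0.999, -0.0, 0.001]
contact_force: [-1.8, 0.1, 22.7]
opening: 0.002
finger_force: 11.5
```

Fully in (tip at 52 mm, 23 N). Lifting clear and away toward the robot, then a last check.

send_rows --motion '[{"x": 0, "y": 0, "z": -1, "rx": 0, "ry": 0, "rz": 0, "jaw": 0}, {"x": 0, "y": 0, "z": -3, "rx": 0, "ry": 0, "rz": 0, "jaw": 0}, {"x": 0, "y": 0, "z": -4, "rx": 0, "ry": 0, "rz": 0, "jaw": 0}, {"x": 0, "y": 0, "z": -4, "rx": 0, "ry": 0, "rz": 0, "jaw": 0}, {"x": 0, "y": 0, "z": -2, "rx": 0, "ry": 0, "rz": 0, "jaw": 0}]'

```text
clock: 13.9
tool_pos: [0.4589, -0.1206, 0.2042]
eef_rot: [-0.042, 0.999, -0.0, 0.002]
contact_force: [0.6, -0.1, -0.9]
opening: 0.002
finger_force: 0.0
```

send_rows --motion '[{"x": 0, "y": 0, "z": 0, "rx": 0, "ry": 0, "rz": 0, "jaw": 0}, {"x": 0, "y": 0, "z": 0, "rx": 0, "ry": 0, "rz": 0, "jaw": 0}, {"x": 0, "y": 0, "z": 0, "rx": 0, "ry": 0, "rz": 0, "jaw": 0}, {"x": 0, "y": 0, "z": 0, "rx": 0, "ry": 0, "rz": 0, "jaw": 0}, {"x": 0, "y": 0, "z": 0, "rx": 0, "ry": 0, "rz": 0, "jaw": 0}]'

```text
clock: 14.4
tool_pos: [0.4577, -0.1204, 0.2008]
eef_rot: [-0.042, 0.999, 0.0, -0.001]
contact_force: [0.1, -0.4, 0.3]
opening: 0.006
finger_force: 0.0
```

```bash
python3 go.py
python3 - <<'E'
from plant import *
import cv2,numpy as np
t=snapshot("top")["img"];s=snapshot("scene")["img"]
cv2.imwrite("pics/end.png",np.vstack([cv2.resize(t[180:280,190:350],(480,300)),cv2.resize(s[110:210,240:400],(480,300))])[:,:,::-1])
E
```

```text
t 14.4 pos [ 0.4577 -0.1204  0.2008] toolz [-0.002  0.001 -1.   ] yaw 0.085 F [ 0.1 -0.4  0.3] open 0.006
```

View pics/end.png

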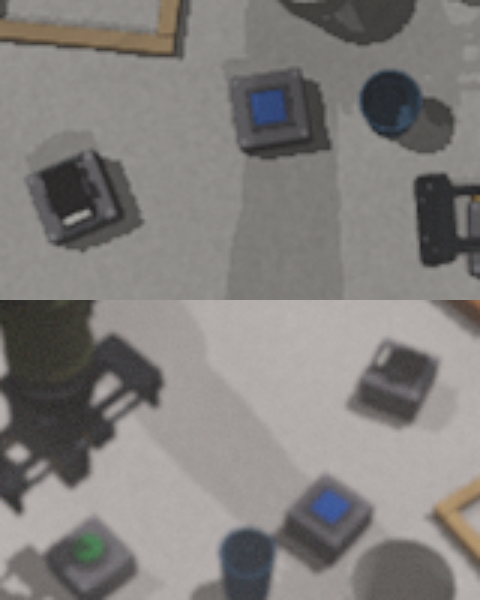

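The rocker stripe end is low, the blue key is flush with its bezel, the green button is out, and nothing has shifted. Handing in.

```bash
python3 -c "
from plant import *
print(finish_job())"
```

```text
the job is handed in; nothing more can be done
None
```

I tipped the rocker on, pressed the blue key down and pressed and released the green button in that order; the last camera check showed nothing shifted, and I handed the job in at about 14.5 s, with no verdict returned.

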